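Take the play out of a tube rotator's bearing

TASK

The shaft bearing of the bench tube rotator has worked loose. Rock the top of the disc's rim back towards the drive case and then forward to feel the play knock at both ends, and then swing the clamp lever on the bearing cap clockwise, seen from above, until it nips up finger-tight (about 8 N at its grip), without forcing it. Push the rim back and then pull it forward once more, each way firmly with about 5 N, to make sure that the knock is gone; disturb nothing else and let go.

Things in the scene. Friction and masses are not known exactly. Their poses are not given: they have to be found in the camera images.
- rotator: bench tube rotator, fixed to the bench, 230 x 150 mm, 205 mm high: dark base plate, grey drive case at the back (top at 146 mm), light metal bearing block in the middle, white disc on the shaft in front. Origin: on the bench below the middle of the bearing block; x points back along the axle to the case (away from the disc), y to the left seen from the disc, z up
- disc: upright white disc, 160 mm across, 8 mm thick, square to the axle, its middle 45 mm in front of the block's middle; tube clips on its front face, the outer 30 mm of the rim bare on both faces. Origin: on the axle, 125 mm above the bench, at the point in the bearing about which the shaft tilts, 33 mm behind the middle of the disc
- rim_top (a point): topmost point of the disc's rim, 205 mm above the bench, middle of its 8 mm thickness; moves back 0.08 m and up 0.033 m per rad of tilt. Flat fingers clamped deep over the rim hinder the tilt: straddle it loosely, or hold only its outer 10 to 15 mm and follow its arc
- shaft (a joint): tilt of the shaft in its bearing (play), rad: plus is the top of the disc leaning back to the case, 0 is square. Loose, it tilts 0.04 to 0.11 either way (3 to 9 mm at the rim, differs each time) with 1 to 3 N at the rim, stays where it is left, and stops hard; once clamped it centres itself and stays within 0.01
- hub (a joint): elastic give of the disc on its hub, rad, 0 unloaded; plus when the rim top is pushed back. About 0.002 per N at the top of the rim (6 N per mm); over 0.05 (25 N) strains it
- lever_axis (a point): point on the vertical axis of the clamp lever, 148 mm above the bench, 42 mm left of the axle on top of the bearing cap
- lever_grip (a point): middle of the grip of the black clamp lever, 52 mm from its axis, 177 mm above the bench; grip level, round, 15.6 mm thick, reaching from 30 to 74 mm from the axis. Nothing higher than 166 mm within its swing. It starts pointing left, square to the axle or up to 29 deg further back
- lever (a joint): angle of the clamp lever, rad, growing clockwise seen from above; starts at 0 to 0.5. Free, it turns with about 2 N at the grip; it nips 0.4 to 1.3 rad on, at an angle that differs each time and can only be felt, then rises by some 6 N per 0.1 rad; let go, it springs back a little and stays clamped
- liner (a joint): squeeze of the bearing liner inside, m, 0 while loose: about 0.0005 with 8 N at the lever grip, 0.0012 (too much) with 18 N, some 0.0001 after letting go of the lever; a single reading is noisy by about 0.0003
- tip_box: bystander: box of pipette tips, blue with a clear lid, 86 x 122 x 62 mm, on the bench right of the disc; origin under its middle
- timer: bystander: white bench timer, 62 x 62 x 16 mm, on the bench to the left; origin under its middle
- tape_roll: bystander: roll of tape lying flat, 100 mm across, 25 mm high, left of the drive case; origin under its middle
- forceps: bystander: steel forceps, 125 mm long, 10 mm high, lying in front on the left; origin under its middle

How it is judged:
On the way, in this order (a step that is already met when the one before it is completed fails the run):
1. the top of the disc has been rocked back towards the drive case through the play (value of joint shaft above 0.03 rad), for 0.05 s.
2. and then forward, away from the case, through the play (value of joint shaft below -0.03 rad), for 0.05 s.
3. the clamp lever has been swung clockwise until it nips and the shaft is centred (value of joint liner above 8e-05 m and value of joint shaft between -0.015 and 0.015 rad), for 0.2 s.
4. the top of the disc has been pushed back again with at least 3 N and the shaft no longer tilts (value of joint hub above 0.006 rad and value of joint shaft between -0.015 and 0.015 rad), for 0.1 s.
5. and then pulled forward with at least 3 N and the shaft does not tilt (value of joint hub below -0.006 rad and value of joint shaft between -0.015 and 0.015 rad), for 0.1 s.
At the end, for the whole second after the job is handed in: The bearing stays clamped (liner squeezed by more than 0.05 mm, not over 1.2 mm), the disc stands still and square to its axle within 0.015 rad of play, the bystanders are within 30 mm of where they stood (value of joint liner between 5e-05 and 0.0012 m and value of joint shaft between -0.015 and 0.015 rad and linear speed of disc below 0.01 m/s and distance of each of tip_box, timer, tape_roll, forceps from where it was at the start of the episode below 0.03 m); the robot touches nothing.
It fails at once if the clamp lever is forced: more than about 18 N at its grip (value of joint liner above 0.0012 m).
It fails at once if the rim of the disc is pushed or pulled with more than about 25 N (value of joint hub above 0.05 rad or value of joint hub below -0.05 rad).
It fails at once if a bystander (tip box, timer, tape roll, forceps) is shifted by more than 30 mm (distance of any of tip_box, timer, tape_roll, forceps from where it was at the start of the episode above 0.03 m).
It also fails if it takes over 61 s, if anything falls off the work surface, if the arm or the gripper's body presses on something with over 40 N, if the wrist force passes 120 N, or if a joint passes its speed limit or range.

ROBOT

A 6-joint arm with a two-finger parallel gripper is mounted at the origin on a cart in front of the work surface, level with it; the furniture and walls round the work are solid. World frame = base frame: x ahead of the robot, y to its left, z up, the work surface at z = 0. Lengths are in m, angles in rad, forces in N, time in s.
With the tool pointing down it reaches from about 0.35 to 0.975 m from the base axis. Payload 4.9 kg.
Tool frame: the origin (TCP) lies midway between the tips of the shut fingers; the grasp point (between the pads) lies 19 mm behind it; z points along the fingers, y is the line along which they close (so a half turn about z gives the same grasp; the last joint's range is limited). The gripper opens to 85 mm and grips with 20 to 120 N. Pads are 22 mm wide; open, the fingers measure 114 mm over their backs; the gripper's body (76 mm by 85 mm) begins 54 mm behind the grasp point. The pads swing forward as they close: fully open they stand 13 mm farther back than shut.
Start: joints at [-0.119, 0.053, 1.613, -0, 1.476, -0.119], TCP at [0.625, 0, 0.231] pointing down, gripper open.
Joint ranges: [-3.01, 3.01], [-1.01, 2.22], [0.06, 2.58], [-1.02, 4.17], [0.09, 2.62], [-3.14, 3.14]. Speed limits (rad/s): [2.57, 2.57, 3.14, 3.14, 3.14, 3.14].

INTERFACE

Orientations are given as a rotation vector (axis times angle).
In Python, from station import ctrl, optics, job gives the robot as it stands.
- The arm moves only by the shell command python3 -m jog 'ROWS' [OPENING] [FORCE]. ROWS is JSON, a list of rows, each a list of 2 entries, a list of its own where there are three numbers: the shift along the tool's x, y, z in m, then the turn, a rotation vector about the tool's x, y, z in rad. A call has 1 to 5 rows; each row is the pose to reach, as a shift and turn from the pose commanded when the call began, along the tool's axes at that moment; what a row does not reach only later rows make up. A row lasts 1/10 s, in which the tool goes at most 50 mm and 8.59 degrees, less where a joint would pass 70% of its speed; a pose out of reach is approached as far as the arm can. A call with a gripper value outside its range is refused whole. OPENING is the opening, from 0 (shut) to 1 (fully open), set as the call begins (- or left out, the last holds). The fingers move at their own pace and stop on an object; FORCE is the grip in N (left out, the last holds). Time passes only in rows, so rows that repeat a pose let the fingers close. It gives the time, the measured TCP pose, the force, the opening and the grip force at its end, in the units of the state.
- ctrl.get_obs(): the state, without advancing time (a new reading comes with each control period).
- optics.get_image(name): name is "scene" or "side" or "wrist"; returns a dict with "image" (480x640x3 uint8, blue, green, red), "fx", "fy", "cx", "cy" (pixels), "rvec" (rotation vector, rad) and "tvec" (3), from world to camera coordinates, as OpenCV has them; the wrist camera has in their place "mount" (4x4, takes a point from camera to tool coordinates, whose origin is the TCP and whose axes are the flange's). Camera axes: x right, y down, z forward; pixel columns grow to the right and rows downward; lengths in m; the calibration is good to about 2 mm. A picture is of the moment at which its call begins: read the wrist's pose just before it. There is no depth.
- job.finish_job(): hands the job in; it is judged then, once.
The state is a dict: "t": time; "q": joint angles; "dq": joint speeds; "effort": joint torques, N m; "tool_pos": TCP position; "tool_rot": TCP orientation; "contact_force": force on the tool from outside, world axes, zero at the start; "wrist_torque": the same for the moment, N m; "opening": finger opening in m; "grip_force": force on a finger pad.
Only numpy, scipy, OpenCV 4.12 (cv2) and the standard library are available. Lean on these libraries where they do the work, as an engineer would, in place of code of your own. Each camera call takes 0.05 s, during which the arm holds its last target. There are 200 camera calls.

## Working session

There is one attempt and no reset: what is moved stays moved. The work goes in short steps, Python scripts to look and compute and a shell command to move; the robot and the scene stay as the last step left them, time stands still between calls to the robot, and variables do not carry over. Pictures are saved under pics/ and viewed, at most 10 in all, crops included, and the job is handed in when it is done.

```bash
mkdir -p pics; ls; python3 - <<'E'
from station import ctrl, optics
import cv2
o=ctrl.get_obs(); print({k:(v if not hasattr(v,'round') else v) for k,v in o.items()})
for n in ("scene","side"):
    d=optics.get_image(n); cv2.imwrite(f"pics/{n}0.png",d["image"]); print(n,d["fx"],d["cx"],d["cy"],d["rvec"],d["tvec"])
E
```

```text
pics
{'t': 0.0, 'q': array([-1.19006574e-01,  5.33655908e-02,  1.61428722e+00, -1.59435857e-05,
        1.47599304e+00, -1.18972877e-01]), 'dq': array([-7.52893634e-05, -6.44170031e-04,  3.65637768e-04, -7.86950786e-04,
       -9.50320930e-04,  1.19540333e-03]), 'effort': array([ 2.70554956e-04, -3.93670499e+01, -3.70175600e+01, -1.62778279e-04,
        6.93513779e-03, -6.06393527e-06]), 'tool_pos': array([6.24381205e-01, 6.58300859e-05, 2.30061650e-01]), 'tool_rot': array([-2.22034246e+00, -2.22027103e+00,  2.01225387e-03]), 'contact_force': array([-0.23023783, -0.60580963, -0.59134309]), 'wrist_torque': array([-0.02713593, -0.01264244, -0.04192133]), 'grip_force': 0.0, 'opening': 0.08546808046724591}
scene 604.2006104216729 316.34823426593357 231.47935743926632 [ 2.01925871 -1.12234964  0.50379534] [-0.25480743  0.43287834  0.97599621]
side 527.042876971291 315.08372662173696 242.6844802227376 [ 0.55145155 -2.52270698  1.38055903] [0.53686313 0.22218463 1.05377094]
```

View pics/scene0.png

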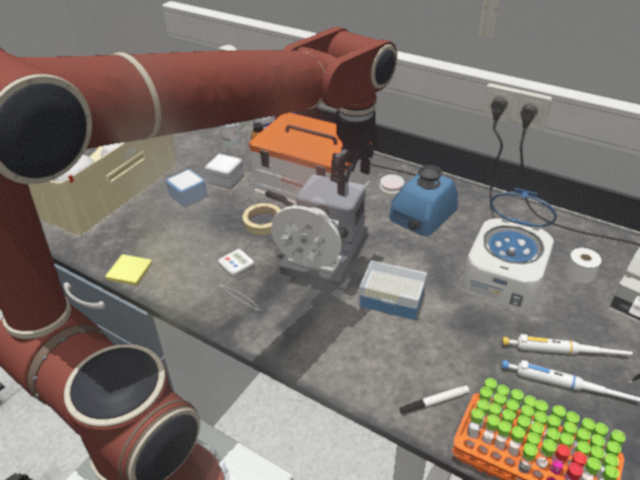

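View pics/side0.png

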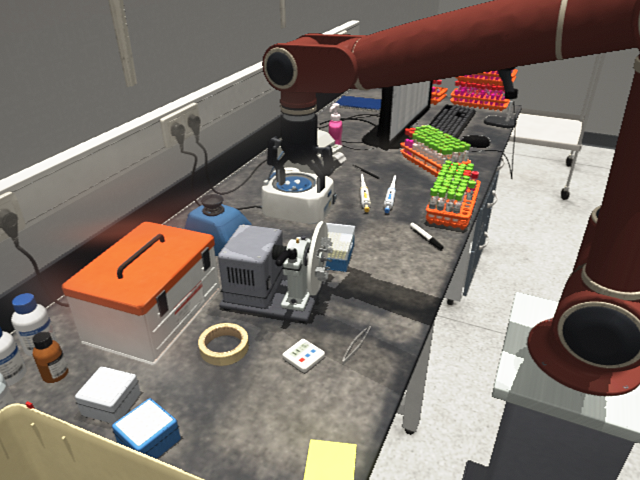

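The scene view shows the disc at about (306,236) with the drive case at (333,195). The side view shows the disc nearly edge-on at (319,255), the lever knob at about (285,253) and the case at (250,265). I'll zoom in on both.

```bash
python3 - <<'E'
import cv2,numpy as np
a=cv2.imread("pics/scene0.png")[170:290,240:380]; b=cv2.imread("pics/side0.png")[205:325,210:350]
c=[cv2.resize(x,None,fx=s,fy=s,interpolation=cv2.INTER_CUBIC) for x,s in((a,2.8),(b,2.8))]
c=[cv2.resize(x,(400,343),interpolation=cv2.INTER_CUBIC) for x in (a,b)]
cv2.imwrite("pics/c1.png",np.hstack(c))
E
```

```text
(no output)
```

View pics/c1.png

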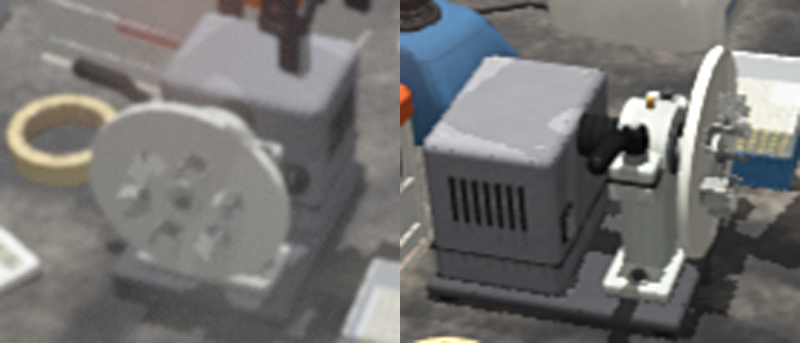

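Left crop (scene): disc ellipse spans x 90–290 and y 100–278 in the crop, with the black lever pointing back-left at (100,75). Right crop (side): the case top corners are (486,57), (607,65), (548,165) and (427,140), the rim top is (720,46), and the lever end is seen end-on at about (597,135).

```bash
cat > h.py <<'E'
import numpy as np,cv2
from scipy.spatial.transform import Rotation as R
CAL={'scene':(604.2006,316.348,231.479,[2.01925871,-1.12234964,0.50379534],[-0.25480743,0.43287834,0.97599621]),
'side':(527.0429,315.0837,242.6845,[0.55145155,-2.52270698,1.38055903],[0.53686313,0.22218463,1.05377094])}
def ray(n,u,v):
    f,cx,cy,r,t=CAL[n]; M=R.from_rotvec(r).as_matrix()
    return -M.T@np.array(t), M.T@np.array([(u-cx)/f,(v-cy)/f,1])
def onz(n,u,v,z):
    c,d=ray(n,u,v); return c+d*(z-c[2])/d[2]
def tri(p,q):
    A=[];b=[]
    for n,u,v in (p,q):
        c,d=ray(n,u,v); d=d/np.linalg.norm(d); P=np.eye(3)-np.outer(d,d); A.append(P); b.append(P@c)
    return np.linalg.lstsq(np.vstack(A),np.hstack(b),rcond=None)[0]
def wrist_ray(d,o,u,v):
    T=np.array(d["mount"]); Rm=R.from_rotvec(o["tool_rot"]).as_matrix()
    k=np.array([(u-d["cx"])/d["fx"],(v-d["cy"])/d["fy"],1])
    return Rm@T[:3,3]+o["tool_pos"], Rm@T[:3,:3]@k
def wz(d,o,u,v,z):
    c,k=wrist_ray(d,o,u,v); return c+k*(z-c[2])/k[2]
E
python3 - <<'E'
from h import *
np.set_printoptions(precision=4,suppress=True)
sc=lambda x,y:('scene',240+x/2.857,170+y/2.857); sd=lambda x,y:('side',210+(x-400)/2.857,205+y/2.857)
for p in ((486,57),(607,65),(548,165),(427,140)): print('case side',onz(*sd(*p),.146))
for p in ((205,15),(360,45),(163,85)): print('case scene',onz(*sc(*p),.146))
print('disc c',onz(*sc(190,189),.125)); print('rim top side',onz(*sd(720,46),.205))
print('lever tip',tri(sc(75,65),sd(597,140)), onz(*sc(75,65),.177), onz(*sd(597,135),.177))
E
```

```text
case side [0.7539 0.055  0.146 ]
case side [0.6598 0.0264 0.146 ]
case side [0.6332 0.1667 0.146 ]
case side [0.7301 0.1752 0.146 ]
case scene [0.7287 0.1703 0.146 ]
case scene [0.7563 0.0399 0.146 ]
case scene [0.6301 0.146  0.146 ]
disc c [0.5554 0.0727 0.125 ]
rim top side [0.5489 0.0549 0.205 ]
lever tip [0.5774 0.1857 0.1892] [0.5827 0.1938 0.177 ] [0.5962 0.1588 0.177 ]
```

```bash
python3 -m jog '[[[0,0,-0.05],[0,0,0]],[[0,0,-0.10],[0,0,0]],[[0.03,-0.02,-0.14],[0,0,-0.1]],[[0.06,-0.04,-0.17],[0,0,-0.2]],[[0.08,-0.05,-0.17],[0,0,-0.2]]]'; python3 -m jog '[[[0,0,0],[0,0,0]],[[0,0,0],[0,0,0]],[[0,0,0],[0,0,0]]]'; python3 - <<'E'
from station import ctrl, optics
import cv2,pickle
o=ctrl.get_obs(); d=optics.get_image("wrist"); cv2.imwrite("pics/w1.png",d["image"]); pickle.dump((d,o),open("w1.pkl","wb")); print(o["tool_pos"],o["tool_rot"],d["mount"],d["fx"])
E
```

```text
t: 0.6
tool_pos: [0.5752, 0.0814, 0.4083]
tool_rot: [1.981, 2.429, 0.011]
contact_force: [0.3, 0.7, 0.2]
opening: 0.0855
grip_force: 0.0
t: 0.9
tool_pos: [0.575, 0.0793, 0.3995]
tool_rot: [-1.988, -2.43, 0.003]
contact_force: [-0.2, 0.3, -1.1]
opening: 0.0849
grip_force: 0.0
[0.57500393 0.07926873 0.39953785] [-1.98848125 -2.42979081  0.00315696] [[-3.46415582e-04 -9.63303688e-01 -2.68413644e-01  6.86108377e-02]
 [ 9.99999929e-01 -3.72920401e-04  4.77622500e-05  2.35193337e-04]
 [-1.46106475e-04 -2.68413609e-01  9.63303749e-01 -1.40656687e-01]
 [ 0.00000000e+00  0.00000000e+00  0.00000000e+00  1.00000000e+00]] 354.4396587593015
```

View pics/w1.png

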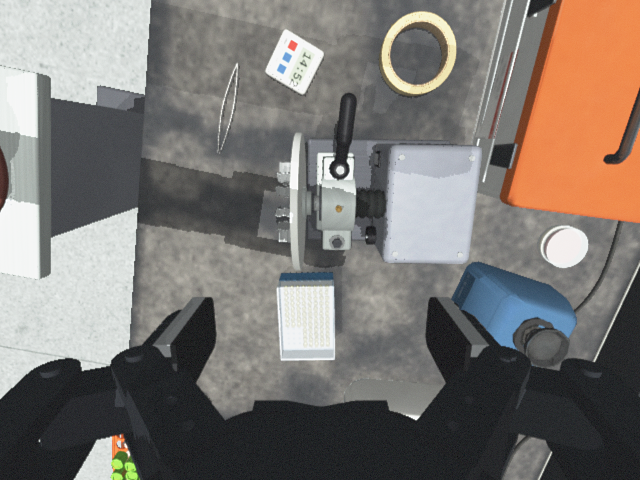

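The wrist view shows the disc edge-on as a vertical bar at u 291–304, v 133–271. The lever axis is near (339,170), the grip runs (343,148)–(348,96), and the case corners are (388,146), (480,146), (384,262) and (472,262).

```bash
python3 - <<'E'
from h import *; import pickle
np.set_printoptions(precision=4,suppress=True)
d,o=pickle.load(open("w1.pkl","rb")); w=lambda u,v,z:wz(d,o,u,v,z)
g=cv2.cvtColor(d["image"],cv2.COLOR_BGR2GRAY)
for v in range(140,270,12): print(v,g[v,286:310])
C=[w(u,v,.146) for u,v in((388,146),(480,146),(384,262),(472,262))]; print(C)
a=C[1]-C[0]+C[3]-C[2]; b=C[0]-C[2]+C[1]-C[3]; print('yaw',np.arctan2(a[1],a[0]),np.arctan2(-b[0],b[1]))
print('tool yaw',R.from_rotvec(o["tool_rot"]).as_matrix()[:,1])
print('lever axis',w(339,170,.16),'grip',w(345.5,122,.177),w(343,148,.177),w(348,96,.177))
print('rim', [w(u,202,.205) for u in(291,304)],'bolt',w(339,209,.166))
E
```

```text
140 [ 90  93  90  94  92  88 104 172 217 216 213 212 211 208 167 123 123 119
 105  92  95  92 106 127]
152 [ 91  92  91  92  90 135 238 238 237 235 235 236 231 164 122 123 118 123
 119  91  56  63  98 115]
164 [227 237 234 217 222 246 247 247 246 246 247 248 229 132 119 119 120 120
 121 115  67  80  96  96]
176 [179 171 173 179 230 249 247 247 247 247 249 254 154 115 122 121 117 120
 122 119  75  67 101 117]
188 [114 121 118 134 205 229 249 249 249 249 250 253 148 117 122 120 118 123
 122 116 101  51  58  68]
200 [108 104  97 117 208 215 216 215 215 217 210 167 122 117 121 121 137 146
 141 120 123 143 145 142]
212 [130 129 129 150 237 236 218 216 216 217 214 168 124 118 122 120 129 131
 132 116 117 128 126 125]
224 [ 97  93  97 114 199 214 212 210 212 214 210 172 123 119 122 118 123 121
 122 104  63  61  74  82]
236 [139 126 134 140 177 205 209 209 209 208 209 186 126 119 121 121 122 121
 116  83  63  59  75  81]
248 [ 79  75  78  78 107 194 202 203 199 204 203 195 147 119 122 121 121 120
 107  74  71  72  73  66]
260 [162 163 159 152 143 140 180 191 191 188 193 192 184 130 120 122 117 107
  88  90  91  89  95  89]
[array([0.6329, 0.1573, 0.146 ]), array([0.7296, 0.1768, 0.146 ]), array([0.6608, 0.0289, 0.146 ]), array([0.7619, 0.0493, 0.146 ])]
yaw 0.1992228604462506 0.23111491686372196
tool yaw [ 0.9802  0.1978 -0.0027]
lever axis [0.5858 0.123  0.16  ] grip [0.5812 0.1702 0.177 ] [0.5841 0.1458 0.177 ] [0.5785 0.1936 0.177 ]
rim [array([0.5445, 0.0875, 0.205 ]), array([0.5566, 0.0899, 0.205 ])] bolt [0.5941 0.0833 0.166 ]
```

```bash
python3 -m jog '[[[0,-0.025,0.05],[0,0,0]],[[0,-0.025,0.10],[0,0,0]],[[0,-0.025,0.14],[0,0,0]],[[0,-0.025,0.17],[0,0,0]],[[0,-0.025,0.17],[0,0,0]]]' 0.3 20; python3 -m jog '[[[0,0,0],[0,0,0]],[[0,0,0],[0,0,0]],[[0,0,0],[0,0,0]]]'; python3 - <<'E'
from station import ctrl, optics
import cv2,pickle
o=ctrl.get_obs(); d=optics.get_image("wrist"); cv2.imwrite("pics/w2.png",d["image"]); pickle.dump((d,o),open("w2.pkl","wb")); print(o["tool_pos"],o["opening"],o["contact_force"])
E
```

```text
t: 1.45
tool_pos: [0.547, 0.0741, 0.224]
tool_rot: [-1.984, -2.423, 0.013]
contact_force: [-1.0, -0.1, 0.4]
opening: 0.0258
grip_force: 0.0
t: 1.75
tool_pos: [0.552, 0.0749, 0.2343]
tool_rot: [1.987, 2.429, 0.005]
contact_force: [0.2, -0.2, -0.0]
opening: 0.0259
grip_force: 0.0
[0.55203518 0.074853   0.2343117 ] 0.025857396544904758 [ 0.17013631 -0.24530671 -0.04136647]
```

View pics/w2.png

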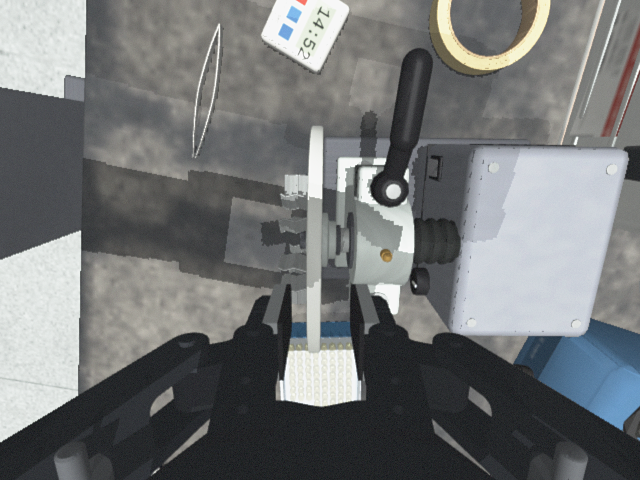

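The disc rim (u 308–324) lies between the finger pads (inner edges at about 290 and 352). I can descend and rock it.

```bash
python3 -m jog '[[[0,-0.001,0.02],[0,0,0]],[[0,-0.001,0.04],[0,0,0]],[[0,-0.001,0.048],[0,0,0]],[[0,-0.001,0.048],[0,0,0]],[[0,-0.001,0.048],[0,0,0]]]';  python3 -m jog '[[[0,0.003,0],[0,0,0]],[[0,0.006,0],[0,0,0]],[[0,0.007,0],[0,0,0]],[[0,0.008,0],[0,0,0]],[[0,0.008,0],[0,0,0]]]'; python3 -m jog '[[[0,0.001,0],[0,0,0]],[[0,0.002,0],[0,0,0]],[[0,0.002,0],[0,0,0]],[[0,0.002,0],[0,0,0]]]'
```

```text
t: 2.3
tool_pos: [0.5502, 0.0749, 0.1845]
tool_rot: [1.988, 2.431, 0.002]
contact_force: [1.0, 0.3, -0.2]
opening: 0.0253
grip_force: 0.0
t: 2.8
tool_pos: [0.5575, 0.0764, 0.1835]
tool_rot: [1.989, 2.432, 0.0]
contact_force: [0.1, 0.2, 0.0]
opening: 0.0256
grip_force: 0.1
t: 3.2
tool_pos: [0.5594, 0.0769, 0.1833]
tool_rot: [1.989, 2.432, 0.0]
contact_force: [-1.3, -0.3, 0.8]
opening: 0.0259
grip_force: 0.6
```

```bash
for i in 1 2 3; do python3 -m jog '[[[0,0.001,0],[0,0,0]],[[0,0.002,0],[0,0,0]],[[0,0.002,0],[0,0,0]]]' | grep -E "pos|force"; done
```

```text
tool_pos: [0.5615, 0.0773, 0.1833]
contact_force: [-1.2, -0.4, 1.5]
grip_force: 0.6
tool_pos: [0.5635, 0.0777, 0.1833]
contact_force: [-1.1, -0.8, 0.6]
grip_force: 0.6
tool_pos: [0.5645, 0.0779, 0.1834]
contact_force: [-5.4, -1.5, 4.2]
grip_force: 3.1
```

The knock at the back end was felt at about 5.6 N. Next I rock it forward.

```bash
python3 -m jog '[[[0,0,0],[0,0,0]],[[0,-0.005,0],[0,0,0]],[[0,-0.010,0],[0,0,0]],[[0,-0.015,0],[0,0,0]],[[0,-0.015,0],[0,0,0]]]' | grep -E "pos|force"; for i in 1 2 3; do python3 -m jog '[[[0,-0.001,0],[0,0,0]],[[0,-0.002,0],[0,0,0]],[[0,-0.002,0],[0,0,0]]]' | grep -E "pos|force"; done
```

```text
tool_pos: [0.55, 0.075, 0.1831]
contact_force: [0.3, -0.4, -0.4]
grip_force: 0.0
tool_pos: [0.5486, 0.0747, 0.1833]
contact_force: [-0.1, -0.4, 0.3]
grip_force: 0.1
tool_pos: [0.5464, 0.0742, 0.1832]
contact_force: [0.1, -0.4, 0.6]
grip_force: 0.1
tool_pos: [0.5444, 0.0738, 0.1833]
contact_force: [1.0, 0.0, -1.1]
grip_force: 0.1
```

```bash
python3 -m jog '[[[0,-0.002,0],[0,0,0]],[[0,-0.003,0],[0,0,0]],[[0,-0.004,0],[0,0,0]],[[0,-0.004,0],[0,0,0]]]' | grep -E "pos|force"; for i in 1 2 ; do python3 -m jog '[[[0,-0.001,0],[0,0,0]],[[0,-0.002,0],[0,0,0]],[[0,-0.002,0],[0,0,0]]]' | grep -E "pos|force"; done
```

```text
tool_pos: [0.5405, 0.073, 0.1833]
contact_force: [0.6, -0.1, -0.1]
grip_force: 0.2
tool_pos: [0.5385, 0.0726, 0.1833]
contact_force: [0.3, 1.3, -0.7]
grip_force: 0.4
tool_pos: [0.5365, 0.0722, 0.1833]
contact_force: [1.2, -0.6, -0.2]
grip_force: 0.3
```

```bash
for i in 1 2 3; do python3 -m jog '[[[0,-0.001,0],[0,0,0]],[[0,-0.001,0],[0,0,0]],[[0,-0.001,0],[0,0,0]]]' | grep -E "pos|force"; done
```

```text
tool_pos: [0.5356, 0.072, 0.1833]
contact_force: [-0.7, -0.1, -0.5]
grip_force: 0.3
tool_pos: [0.5347, 0.0718, 0.1833]
contact_force: [0.7, 0.1, -0.3]
grip_force: 0.3
tool_pos: [0.5337, 0.0716, 0.1833]
contact_force: [0.9, 0.6, -0.6]
grip_force: 0.4
```

```bash
for i in 1 2 3; do python3 -m jog '[[[0,-0.001,0],[0,0,0]],[[0,-0.001,0],[0,0,0]],[[0,-0.001,0],[0,0,0]]]' | grep -E "pos|force"; done
```

```text
tool_pos: [0.5331, 0.0715, 0.1833]
contact_force: [2.9, 0.1, -2.1]
grip_force: 1.7
tool_pos: [0.5326, 0.0714, 0.1833]
contact_force: [6.2, 1.0, -3.8]
grip_force: 2.8
tool_pos: [0.5322, 0.0713, 0.1834]
contact_force: [8.5, 1.9, -4.4]
grip_force: 3.9
```

Both knocks felt. Release, lift, shut the fingers and go to the front side of the lever.

```bash
python3 -m jog '[[[0,0.003,0],[0,0,0]],[[0,0.006,0],[0,0,0]],[[0,0.006,-0.03],[0,0,0]],[[0,0.006,-0.06],[0,0,0]],[[0,0.006,-0.06],[0,0,0]]]'| grep -E "pos|force"; python3 -m jog '[[[0.04,0.01,0],[0,0,0.05]],[[0.08,0.02,0],[0,0,0.105]],[[0.1,0.028,0],[0,0,0.105]],[[0.1,0.028,0],[0,0,0.105]],[[0.1,0.028,0],[0,0,0.105]]]' 0 20; python3 - <<'E'
from station import ctrl, optics
import cv2,pickle
o=ctrl.get_obs(); d=optics.get_image("wrist"); cv2.imwrite("pics/w3.png",d["image"]); pickle.dump((d,o),open("w3.pkl","wb")); print(o["tool_pos"],o["opening"],o["contact_force"])
E
```

```text
tool_pos: [0.5388, 0.0722, 0.2487]
contact_force: [0.6, 0.7, 1.0]
grip_force: 0.0
t: 9.3
tool_pos: [0.5438, 0.1757, 0.2424]
tool_rot: [-2.112, -2.325, 0.003]
contact_force: [0.1, -0.1, -0.3]
opening: 0.0002
grip_force: 0.0
[0.54375473 0.1757381  0.24240408] 0.0002324939776196944 [ 0.12336708 -0.11104237 -0.30223557]
```

View pics/w3.png

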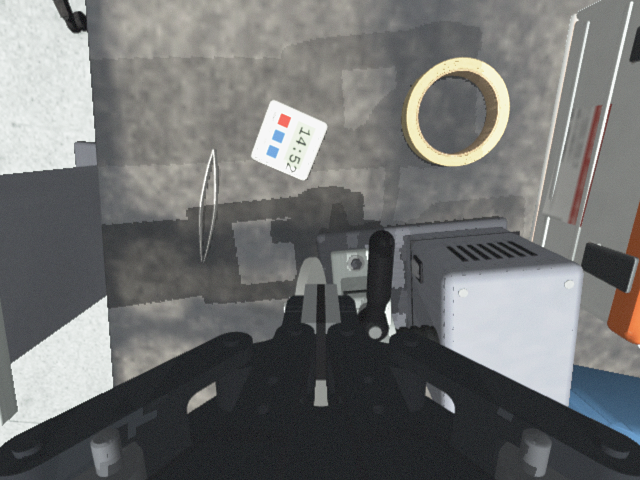

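The lever grip runs from the axis at (376,331) to its tip at (381,234), right of the shut fingers (which reach u 355). It looks aligned; I'll check the numbers.

```bash
python3 - <<'E'
from h import *; import pickle
d,o=pickle.load(open("w3.pkl","rb"))
Rm=R.from_rotvec(o["tool_rot"]).as_matrix()
for u,v,z in((376,331,.165),(379,285,.177),(381,238,.177)):
    p=wz(d,o,u,v,z); print(p, Rm.T@(p-o["tool_pos"]))
E
python3 -m jog '[[[0,0,0.04],[0,0,0]],[[0,0,0.074],[0,0,0]],[[0,0,0.074],[0,0,0]],[[0,0,0.074],[0,0,0]]]'
```

```text
[0.58713991 0.12347498 0.165     ] [-0.0561134   0.03834098  0.07737154]
[0.58186512 0.16214076 0.177     ] [-0.01713039  0.03676996  0.06534143]
[0.57881245 0.19240078 0.177     ] [0.01328288 0.03663071 0.06531568]
t: 9.75
tool_pos: [0.544, 0.1748, 0.1692]
tool_rot: [-2.114, -2.322, 0.002]
contact_force: [0.3, 0.2, 0.5]
opening: 0.0
grip_force: 0.0
```

```bash
python3 -m jog '[[[0,0.005,0],[0,0,0]],[[0,0.01,0],[0,0,0]],[[0,0.012,0],[0,0,0]],[[0,0.012,0],[0,0,0]]]'|grep -E "pos|force"; for i in 1 2 3; do python3 -m jog '[[[0,0.001,0],[0,0,0]],[[0,0.002,0],[0,0,0]],[[0,0.002,0],[0,0,0]]]'|grep -E "pos|force"; done
```

```text
tool_pos: [0.5572, 0.1771, 0.1704]
contact_force: [-0.8, 0.6, -0.9]
grip_force: 0.0
tool_pos: [0.5583, 0.1772, 0.1692]
contact_force: [-0.0, -0.8, 0.1]
grip_force: 0.0
tool_pos: [0.56, 0.1774, 0.1691]
contact_force: [-1.6, 0.0, 0.6]
grip_force: 0.8
tool_pos: [0.562, 0.1777, 0.1691]
contact_force: [-2.4, 0.6, 0.3]
grip_force: 1.5
```

```bash
python3 -m jog '[[[0.001,0.003,0],[0,0,0.05]],[[0.0018,0.0057,0],[0,0,0.1]],[[0.0025,0.0086,0],[0,0,0.15]],[[0.0031,0.0115,0],[0,0,0.2]],[[0.0031,0.0115,0],[0,0,0.2]]]'|grep -E "pos|rot|force"; for i in 1 2 ; do python3 -m jog '[[[0.001,0.0029,0],[0,0,0.05]],[[0.001,0.0029,0],[0,0,0.05]],[[0.001,0.0029,0],[0,0,0.05]]]'|grep -E "pos|rot|force"; done
```

```text
tool_pos: [0.5724, 0.1815, 0.1691]
tool_rot: [-2.334, -2.1, 0.005]
contact_force: [-6.9, -1.0, 2.8]
grip_force: 3.4
tool_pos: [0.5748, 0.1821, 0.169]
tool_rot: [-2.385, -2.042, 0.007]
contact_force: [-7.8, -0.2, 3.2]
grip_force: 4.1
tool_pos: [0.5774, 0.1827, 0.1689]
tool_rot: [-2.435, -1.981, 0.008]
contact_force: [-10.7, -1.9, 4.7]
grip_force: 5.0
```

Force has risen to about 11 N, which is near the target. I'll check whether this is really the nip.

```bash
python3 - <<'E'
from station import ctrl, optics
import cv2,numpy as np
a=optics.get_image("side")["image"][205:325,210:350]; b=optics.get_image("wrist")["image"][170:440,200:515]
cv2.imwrite("pics/c2.png",np.hstack([cv2.resize(x,(400,343),interpolation=cv2.INTER_CUBIC) for x in (a,b)]))
o=ctrl.get_obs();print(o["contact_force"],o["wrist_torque"],o["tool_pos"])
E
```

```text
[-8.45169747 -1.48623345  5.07297432] [-0.18939392  1.47122763  0.01931939] [0.57738835 0.18268698 0.1689205 ]
```

View pics/c2.png

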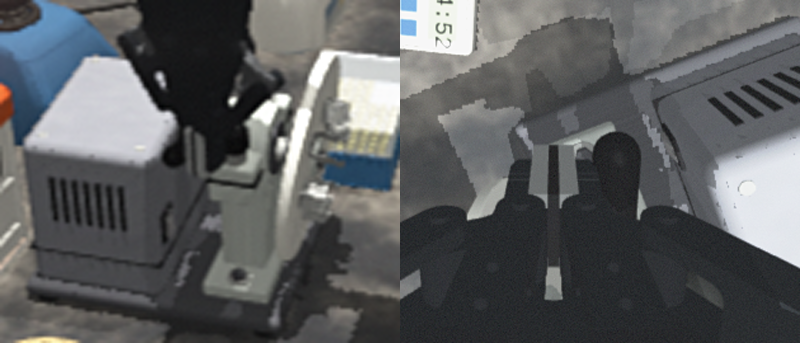

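```bash
python3 - <<'E'
from h import *
B=np.array([.594,.083,0]); y=.205; ex=np.array([np.cos(y),np.sin(y),0]); ey=np.array([-np.sin(y),np.cos(y),0]); ez=np.array([0,0,1.])
f,cx,cy,r,t=CAL['side']; K=np.array([[f,0,cx],[0,f,cy],[0,0,1]])
for s in(-.1,-.05,0,.05,.1):
    P=B-.012*ex+.125*ez; X=np.cos(s)*ex-np.sin(s)*ez; Z=np.cos(s)*ez+np.sin(s)*ex
    a=np.linspace(0,2*np.pi,361)
    pts=np.array([P-.037*X+.08*(np.cos(q)*Z+np.sin(q)*ey) for q in a])
    uv=cv2.projectPoints(pts,np.array(r),np.array(t),K,None)[0][:,0]; c=(uv-[210,205])*2.857
    i,j=c[:,1].argmin(),c[:,1].argmax(); print(s,c[i],c[j],'minmax u',c[:,0].min(),c[:,0].max())
E
```

```text
-0.1 [333.92227627  49.65005543] [290.69541073 259.27874532] minmax u 286.6221979067813 337.983020275344
-0.05 [329.58532859  46.72658771] [294.95850141 258.17484203] minmax u 288.15135534017014 336.3857216390682
0 [325.1117018   43.98154758] [299.12084915 256.88051759] minmax u 288.49309646199214 335.7432197022823
0.05 [320.11589442  41.41651187] [303.57084618 255.40594179] minmax u 287.569766684894 336.13740034474193
0.1 [315.35571066  39.04650275] [307.55306195 253.74417577] minmax u 285.4677384374808 337.48407011086977
```

```bash
python3 - <<'E'
from h import *
from station import ctrl, optics
o=ctrl.get_obs(); n=optics.get_image("side")["image"]; w=optics.get_image("wrist"); print(o["contact_force"])
cv2.imwrite("pics/side2.png",n)
a=cv2.imread("pics/side0.png")
A=a[205:325,300:350]; N=n[205:325,300:350]
cv2.imwrite("pics/c3.png",np.hstack([cv2.resize(x,(270,600),interpolation=cv2.INTER_CUBIC) for x in (A,N)]))
print(o["tool_pos"]); Rm=R.from_rotvec(o["tool_rot"]).as_matrix()
for u,v,z in((371,275,.182),): print(Rm.T@(wz(w,o,u,v,z)-o["tool_pos"]),wz(w,o,u,v,z))
print('axis in tool',Rm.T@(np.array([.5865,.1235,.169])-o["tool_pos"]))
E
```

```text
[-8.45169747 -1.48623345  5.07297432]
[0.57738835 0.18268698 0.1689205 ]
[ 0.01973669  0.01938498 -0.01322945] [0.60045794 0.19808351 0.182     ]
axis in tool [-5.60966614e-02  2.09591964e-02 -6.32471880e-05]
```

View pics/c3.png

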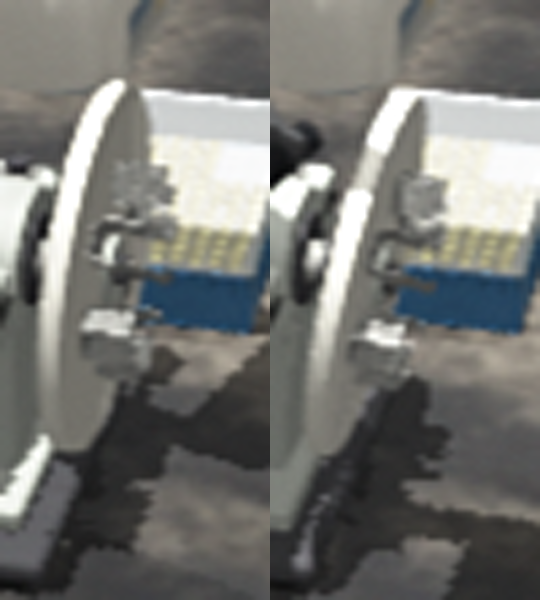

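The lever has turned about 0.28 rad and the disc (right half) still leans forward, so it isn't clamped yet. I'll repeat the readings and advance in small steps.

```bash
for i in 1 2 3; do python3 -m jog '[[[0,0,0],[0,0,0]]]'|grep -E "contact"; done; python3 -m jog '[[[0.0005,0.0017,0],[0,0,0.03]],[[0.0005,0.0017,0],[0,0,0.03]]]'|grep -E "pos|contact";for i in 1 2 3; do python3 -m jog '[[[0,0,0],[0,0,0]]]'|grep -E "contact"; done
```

```text
contact_force: [-10.3, -0.1, 4.0]
contact_force: [-8.6, -0.9, 4.1]
contact_force: [-10.0, -1.4, 3.7]
tool_pos: [0.5788, 0.1829, 0.1689]
contact_force: [-11.4, -0.9, 5.1]
contact_force: [-10.9, -0.8, 5.6]
contact_force: [-10.6, -0.5, 4.2]
contact_force: [-11.0, -0.9, 4.2]
```

```bash
python3 - <<'E'
from h import *
from station import ctrl, optics
n=optics.get_image("side")["image"]; cv2.imwrite("pics/side3.png",n)
p=cv2.imread("pics/side2.png"); q=cv2.imread("pics/side0.png")
for nm,x in(("0",q),("2",p),("3",n)):
    g=x[:,:,:].min(2).astype(int)
    for v in (270,280,290): print(nm,v,g[v,300:330])
E
```

```text
0 270 [ 74  89  91  90  88  85  96 147 189 193 173 118 103 105 116 164 203 201
 193 197 205 201 193 168 112  82  89  98  97  97]
0 280 [ 99  98  93  88  87  88  97 118 134 139 127 105 105 106 107 105 105 103
  98  93  88  90  91  86  83  73  51  45  49  52]
0 290 [ 98  99  95  91  87  87 101 114 113 113 115 110 104 105 106 106 107 108
  90  53  35  40  42  41  42  42  40  39  38  40]
2 270 [ 87 102  99  99 101  99  93  99 157 208 210 198 153 111 111 103  90  96
 160 197 180 183 186 212 196  86  77  88  96 100]
2 280 [101 100 100  95  90  89 107 135 146 149 138 113 114 112 108 100  89  86
  89  92  92  86  82  83  95  89  62  80 103 108]
2 290 [102 102  97  92  90  91 105 119 119 116 115 112 109 112 108  78  44  46
  49  45  37  43  43  44  43  42  41  41  45  52]
3 270 [ 87 102  98  98 100  98  93  99 157 208 210 198 154 113 110 103  91  98
 161 195 180 183 186 212 198  86  77  88  95  99]
3 280 [102 100 100  95  89  89 107 136 146 150 137 116 115 111 108 103  87  87
  88  92  91  87  82  82  96  88  63  79 103 110]
3 290 [101 100  98  92  90  93 107 118 118 116 115 111 108 112 108  77  45  44
  49  44  37  42  42  43  43  43  42  40  45  52]
```

```bash
python3 -m jog '[[[0,0,-0.002],[0,0,0]],[[0,0,-0.003],[0,0,0]],[[0,0,-0.003],[0,0,0]]]'|grep -E "pos|force|torque";for i in 1 2 3; do python3 -m jog '[[[0,0,0],[0,0,0]]]'|grep -E "contact"; done; for k in 1 2 3; do python3 -m jog '[[[-0.0005,-0.0017,0],[0,0,-0.03]],[[-0.0005,-0.0017,0],[0,0,-0.03]]]'|grep -E "pos|contact"; done
```

```text
tool_pos: [0.5789, 0.1833, 0.1707]
contact_force: [-7.2, 1.0, -0.4]
grip_force: 3.3
contact_force: [-7.0, 1.1, 0.5]
contact_force: [-8.0, 1.7, -0.0]
contact_force: [-7.4, 0.7, 0.3]
tool_pos: [0.5773, 0.183, 0.1707]
contact_force: [-7.0, 0.6, -0.1]
tool_pos: [0.5758, 0.1828, 0.1708]
contact_force: [-7.0, 0.6, -0.5]
tool_pos: [0.5746, 0.1826, 0.1714]
contact_force: [-6.0, -0.3, -1.4]
```

```bash
for k in 1 2 3; do python3 -m jog '[[[0,-0.002,0],[0,0,0]],[[0,-0.002,0],[0,0,0]]]'|grep -E "pos|force"; done; python3 - <<'E'
from h import *
from station import ctrl, optics
o=ctrl.get_obs(); w=optics.get_image("wrist"); n=optics.get_image("scene")["image"]
import pickle; pickle.dump((w,o),open("w4.pkl","wb")); print(o["wrist_torque"],o["contact_force"])
a=w["image"][200:440,220:460]; b=n[165:265,260:360]
cv2.imwrite("pics/c4.png",np.hstack([cv2.resize(x,(400,400),interpolation=cv2.INTER_CUBIC) for x in(a,b)]))
E
```

```text
tool_pos: [0.5734, 0.1829, 0.172]
contact_force: [-5.6, 0.6, -1.0]
grip_force: 2.0
tool_pos: [0.572, 0.1832, 0.1725]
contact_force: [-2.9, -0.4, -1.0]
grip_force: 1.4
tool_pos: [0.5703, 0.1834, 0.1728]
contact_force: [-2.2, -0.3, -0.2]
grip_force: 0.9
[-0.07877287  0.33779946 -0.04108081] [-2.24989863 -0.27237808 -0.20599388]
```

View pics/c4.png

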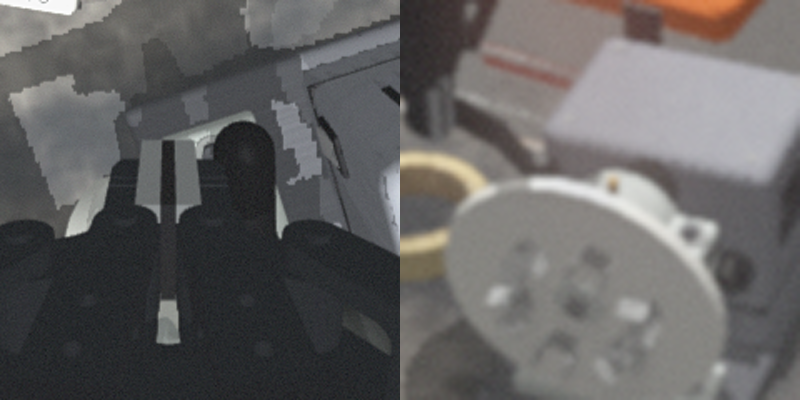

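```bash
for k in 1 2 3; do python3 -m jog '[[[0,-0.002,0],[0,0,0]],[[0,-0.004,0],[0,0,0]],[[0,-0.004,0],[0,0,0]]]'|grep -E "pos|contact"; done; python3 - <<'E'
from h import *; import pickle
from station import ctrl, optics
A=np.array([.5865,.1235,.169])
def rep(w,o,u,v):
    p=wz(w,o,u,v,.182); Rm=R.from_rotvec(o["tool_rot"]).as_matrix(); print('tip',p,Rm.T@(p-o["tool_pos"]),'ang',np.arctan2(*(p-A)[[1,0]]),'tool x ang',np.arctan2(Rm[1,0],Rm[0,0]))
w,o=pickle.load(open("w4.pkl","rb")); rep(w,o,366,275)
o=ctrl.get_obs(); w=optics.get_image("wrist"); pickle.dump((w,o),open("w5.pkl","wb")); cv2.imwrite("pics/w5.png",w["image"][180:440,200:520])
for v in range(270,320,10): print(v,w["image"][v,335:420].max(1)) 
E
```

```text
tool_pos: [0.5662, 0.1843, 0.1726]
contact_force: [-0.0, -0.3, 1.7]
tool_pos: [0.5619, 0.1848, 0.1723]
contact_force: [0.1, 0.2, -0.3]
tool_pos: [0.5579, 0.1853, 0.1723]
contact_force: [-0.9, -0.3, 0.4]
tip [0.59076095 0.19883496 0.182     ] [ 0.01819264  0.01804156 -0.00922159] ang 1.5142965183436314 tool x ang 1.4257633172681587
270 [ 78  76  77  80  73  78  76  75  78  78  75  79  84  97 100  94  97  97
 100 101  95 100  97  98  98  71  77  79  76  71  79  77  83  79  87  94
  97 109 113 116 118 117 120 118 120 127 130 131 136 134 140 156 132 133
 133 129 131 130 132 131 131 130 128 133 137 130 133 134 135 132 130 133
 130 127 127 131 129 130 129  85  75  96  95  92  92]
280 [ 76  79  81  86  95 101 118 114 117 118 119 118 117 127 134 139 146 153
 157 169 174 179 181 186 188 181 154 152 151 155 158 163 160 161 158 155
 154 137  63  29  24  25  31  37  32  40  32  34  22  35  30  34  37  34
  27  31  37  35  41  34  37  32  36  30  29  48  86 119 133 132 130 132
 128 130 133 133 134 132 131 132 131 131 137 133 131]
290 [106 110 140 159 162 159 162 157 157 158 160 160 159 155 166 20
[... 282 characters left out ...]

300 [109 107 107  72  47  35  37  41  46  43  43  39  33  42  37  44  34  37
  64 115 166 201 192 146 139 137 131 135 132 138 142 148 159 153  73  33
  24  34  39  37  35  37  38  33  35  38  38  35  38  39  36  43  43  40
  46  37  42  44  46  37  39  44  40  35  38  34  35  31  30  36  36  66
 134 133 135 132 133 133 130 132 128 133 135 131 132]
310 [103 111 108 104  79  44  45  41  44  41  46  48  51  41  46  41  44  41
  43  44  43  68 117 114 119 119 118 117 121 121 122 119 113 116 114  63
  31  24  35  29  31  38  33  38  33  37  32  38  31  35  32  36  30  39
  34  34  44  41  31  31  38  37  35  33  41  34  39  31  36  33  31  43
  87 123 124 119  81  74  76  74  75  73  71  77  78]
```

```bash
python3 - <<'E'
from h import *; import pickle
A=np.array([.5865,.1235,.169])
for f,pts in(("w1.pkl",((348,95),)),("w3.pkl",((381,232),)),("w5.pkl",((387,275),))):
    w,o=pickle.load(open(f,"rb"))
    for u,v in pts:
        p=wz(w,o,u,v,.180); print(f,p,np.arctan2(*(p-A)[[1,0]]))
E
python3 - <<'E'
import cv2
n=cv2.imread("pics/side3.png")
E
python3 - <<'E'
from station import optics
import cv2
n=optics.get_image("side")["image"]; cv2.imwrite("pics/side4.png",n)
g=n.min(2)
for v in (270,290): print(g[v,300:330])
E
```

```text
w1.pkl [0.57814573 0.19410515 0.18      ] 1.6885725545557901
w3.pkl [0.57769486 0.19678975 0.18      ] 1.6903648090572552
w5.pkl [0.58676559 0.19889697 0.18      ] 1.5672738112696487
[ 88 101  99  98 102  98  95 100 118 142 144 141 127 114 112 103  93  94
 101 110 109  93  86 108 113  83  80  86  94  99]
[103 102  98  92  89  93 106 118 119 117 115 111 109 111 110  81  47  45
  49  44  39  41  43  43  42  43  41  38  44  52]
```

The lever behaves as if nipped, but the disc is still leaning. I'll feel the rim directly.

```bash
python3 -m jog '[[[0,0,-0.04],[0,0,0]],[[0,0,-0.073],[0,0,0]],[[-0.04,0,-0.073],[0,0,-0.14]],[[-0.08,0,-0.073],[0,0,-0.28]],[[-0.115,0.001,-0.073],[0,0,-0.35]]]' 0.3 20; python3 -m jog '[[[0,0,0],[0,0,0]],[[0,0,0],[0,0,0]],[[0,0,0],[0,0,0]]]'|grep pos; python3 - <<'E'
from h import *; import pickle
from station import ctrl, optics
o=ctrl.get_obs(); w=optics.get_image("wrist"); pickle.dump((w,o),open("w6.pkl","wb")); cv2.imwrite("pics/w6.png",w["image"]); print(o["tool_pos"],o["opening"],R.from_rotvec(o["tool_rot"]).as_matrix()[:2,1])
g=w["image"].min(2)
for v in (180,220,260,280): print(v,g[v,285:360])
E
```

```text
t: 16.6
tool_pos: [0.5423, 0.0701, 0.2459]
tool_rot: [1.976, 2.441, 0.001]
contact_force: [0.4, 0.5, 0.6]
opening: 0.0253
grip_force: 0.0
tool_pos: [0.5426, 0.072, 0.2453]
[0.54255982 0.07203261 0.24529122] 0.0256763491306829 [0.97903924 0.20367169]
180 [116 116 119 118 126 126 130 128 131 130 127 132 128 128 127 144 220 200
 197 194 182 192 199 196 196 200 202 201 213 214 206 220 242 244 243 243
 243 243 242 243 242 243 243 244 182 141 142 143 142 141 141 138 140 143
 141 139 136 129 128 128 122  88 142 220 238 245 244 245 246 246 214 193
 150 148 151]
220 [ 65  67  65  66  68  69  66  78 127 124 121 119 121 121 121 120 102  93
 100 100  98 102  99 104  98 101 102 113 151 162 169 166 167 166 170 167
 167 169 168 167 162 143 124 125 121 125 123 126 127 125 129 131 130 131
 122 113 114 120 119 116 118 122 125 114 125  96  95 116 132 112 103 102
 102  84  51]
260 [ 95  69  68  69  68  64  70  79 107 133 137 133 109  93  85  85  70  69
  65  86 118 105 107 124 137 135 140 159 164 162 164 166 167 165 170 170
 170 174 170 158 127 126 124 126 124 125 127 125 126 129 125 129 125 112
  88  80  78  65  71  99 132 140 141 143 143 142 141 142 144 152 190 193
 189 179 119]
280 [ 80  80  77  76  76  80  90 127 104  86  75  74  99 133 128 130 146 154
 137 124 104 107 116 125 140 151 179 208 211 212 210 212 212 211 214 212
 213 213 206 155 127 128 125 127 125 126 128 130 126 126 127 120  87  64
  64  63  61  65  63  63  60  63  66  68  73 101 108 106 108 108 110 105
 103 108 109]
```

```bash
python3 -m jog '[[[0,0,0.03],[0,0,0]],[[0,0,0.055],[0,0,0]],[[0,0,0.060],[0,0,0]],[[0,0.003,0.060],[0,0,0]],[[0,0.005,0.060],[0,0,0]]]'|grep -E "pos|contact"; for i in 1 2 3 4 5 6; do python3 -m jog '[[[0,0.001,0],[0,0,0]],[[0,0.0015,0],[0,0,0]]]' | grep -E "pos|contact"; done
```

```text
tool_pos: [0.5484, 0.0729, 0.1867]
contact_force: [0.0, -0.6, 0.5]
tool_pos: [0.5497, 0.0727, 0.1869]
contact_force: [-0.1, -0.1, 0.7]
tool_pos: [0.5505, 0.0729, 0.1858]
contact_force: [-1.2, -0.5, 0.5]
tool_pos: [0.5517, 0.0732, 0.1853]
contact_force: [-1.0, 0.4, 0.6]
tool_pos: [0.5533, 0.0735, 0.1852]
contact_force: [-1.0, -0.8, 1.7]
tool_pos: [0.5548, 0.0739, 0.1853]
contact_force: [-1.5, 0.3, 0.0]
tool_pos: [0.5563, 0.0742, 0.1853]
contact_force: [-1.3, 0.2, 0.8]
```

The rim moves freely at about 1.3 N, so it's still loose. The shut fingers pushed the lever badly, so this time I'll straddle the grip with open fingers and push with the flat pad.

```bash
python3 -m jog '[[[0,-0.006,0],[0,0,0]],[[0,-0.006,-0.03],[0,0,0]],[[0,-0.005,-0.06],[0,0,0]],[[0.035,0.01,-0.062],[0,0,0.1]],[[0.07,0.03,-0.062],[0,0,0.21]]]'|grep -E "contact"; python3 -m jog '[[[0.02,0.017,0],[0,0,0]],[[0.0244,0.0217,0],[0,0,0]],[[0.0244,0.0217,0],[0,0,0]],[[0.0244,0.0217,0],[0,0,0]]]' 0.45 40 ; python3 - <<'E'
from h import *; import pickle
from station import ctrl, optics
o=ctrl.get_obs(); w=optics.get_image("wrist"); pickle.dump((w,o),open("w7.pkl","wb")); cv2.imwrite("pics/w7.png",w["image"]); Rm=R.from_rotvec(o["tool_rot"]).as_matrix()
print(o["tool_pos"],np.arctan2(Rm[1,0],Rm[0,0]), 'want grip in tool',Rm.T@(np.array([.5867,.1775,.177])-o["tool_pos"]))
n=optics.get_image("side")["image"]; cv2.imwrite("pics/side5.png",n)
E
```

```text
contact_force: [0.2, -0.5, -0.3]
t: 19.55
tool_pos: [0.5927, 0.1723, 0.247]
tool_rot: [-2.227, -2.215, 0.001]
contact_force: [0.3, -0.1, -0.2]
opening: 0.0384
grip_force: 0.0
[0.59267543 0.17232255 0.24701647] 1.5653204863585821 want grip in tool [ 0.00517986 -0.0059565   0.0700179 ]
```

View pics/w7.png

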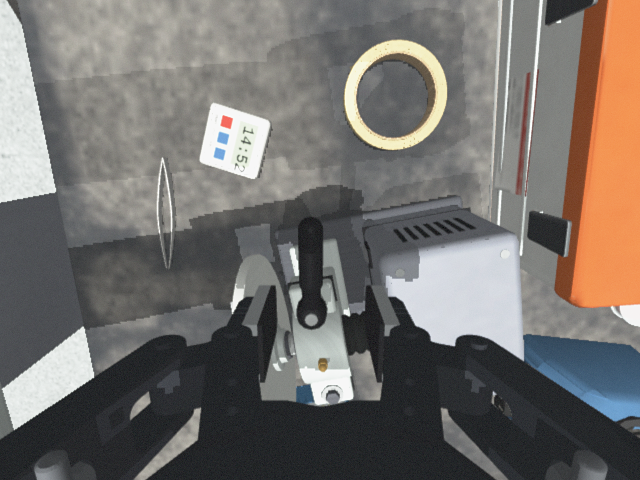

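The lever (tip (309,219), axis (312,318)) lies between the open pads (inner edges at about 277 and 365). I'll lower over it and push with the front pad.

```bash
python3 -m jog '[[[0.005,-0.004,0],[0,0,0]],[[0.005,-0.004,0.04],[0,0,0]],[[0.005,-0.004,0.075],[0,0,0]],[[0.005,-0.004,0.081],[0,0,0]],[[0.005,-0.004,0.081],[0,0,0]]]'|grep -E "pos|contact"; python3 -m jog '[[[0,0.003,0],[0,0,0]],[[0,0.006,0],[0,0,0]],[[0,0.007,0],[0,0,0]]]'|grep -E "pos|contact"; for i in 1 2 3; do python3 -m jog '[[[0,0.001,0],[0,0,0]],[[0,0.002,0],[0,0,0]]]'|grep -E "pos|force"; done
```

```text
tool_pos: [0.588, 0.1778, 0.165]
contact_force: [-0.6, -0.2, 0.7]
tool_pos: [0.5977, 0.1783, 0.1687]
contact_force: [0.0, 0.0, -0.6]
tool_pos: [0.598, 0.1782, 0.1669]
contact_force: [-2.3, 0.9, 1.1]
grip_force: 1.3
tool_pos: [0.5998, 0.1783, 0.1663]
contact_force: [-2.3, 1.8, 1.5]
grip_force: 1.5
tool_pos: [0.602, 0.1784, 0.1663]
contact_force: [-3.2, 1.0, 2.8]
grip_force: 1.6
```

```bash
for i in 1 2 3; do python3 -m jog '[[[-0.0003,0.0014,0],[0,0,0.025]],[[-0.0006,0.0027,0],[0,0,0.05]],[[-0.0006,0.0027,0],[0,0,0.05]]]'|grep -E "pos|force"; done
```

```text
tool_pos: [0.6051, 0.1775, 0.1663]
contact_force: [-1.5, 1.2, 1.0]
grip_force: 1.1
tool_pos: [0.6077, 0.1765, 0.1663]
contact_force: [-3.1, 0.7, 1.4]
grip_force: 1.1
tool_pos: [0.6103, 0.1755, 0.1662]
contact_force: [-1.8, -0.6, 1.8]
grip_force: 1.0
```

It turns freely at about 2 N now. Continuing.

```bash
for i in 1 2 3 4; do python3 -m jog '[[[-0.0003,0.0014,0],[0,0,0.025]],[[-0.0006,0.0027,0],[0,0,0.05]],[[-0.0006,0.0027,0],[0,0,0.05]]]'|grep -E "pos|force"; done
```

```text
tool_pos: [0.6128, 0.1746, 0.1661]
contact_force: [-2.0, -0.7, -0.5]
grip_force: 0.9
tool_pos: [0.6153, 0.1735, 0.1661]
contact_force: [-2.6, -0.7, -1.1]
grip_force: 1.0
tool_pos: [0.6178, 0.1724, 0.1662]
contact_force: [-1.9, 0.3, -0.1]
grip_force: 1.0
tool_pos: [0.6202, 0.171, 0.1662]
contact_force: [-1.7, 0.6, -1.4]
grip_force: 1.0
```

```bash
for i in 1 2 3 4; do python3 -m jog '[[[-0.0003,0.0014,0],[0,0,0.025]],[[-0.0006,0.0027,0],[0,0,0.05]],[[-0.0006,0.0027,0],[0,0,0.05]]]'|grep -E "pos|rot|force"; done
```

```text
tool_pos: [0.6226, 0.1695, 0.1663]
tool_rot: [2.624, 1.728, 0.001]
contact_force: [-2.7, 0.7, -0.9]
grip_force: 1.0
tool_pos: [0.6249, 0.1679, 0.1664]
tool_rot: [2.666, 1.662, 0.001]
contact_force: [-2.3, -0.4, -1.8]
grip_force: 0.9
tool_pos: [0.627, 0.1661, 0.1664]
tool_rot: [2.707, 1.595, 0.001]
contact_force: [-1.8, 0.8, -1.2]
grip_force: 0.9
tool_pos: [0.6291, 0.1643, 0.1664]
tool_rot: [2.746, 1.526, 0.001]
contact_force: [-1.9, -0.4, -0.6]
grip_force: 0.9
```

```bash
for i in 1 2 3 4; do python3 -m jog '[[[-0.0004,0.0014,0],[0,0,0.025]],[[-0.0008,0.0027,0],[0,0,0.05]],[[-0.0008,0.0027,0],[0,0,0.05]]]'|grep -E "t:|pos|force"; done
```

```text
t: 24.65
tool_pos: [0.631, 0.1622, 0.1664]
tool_rot: [2.783, 1.457, 0.001]
contact_force: [-2.8, -0.1, 0.2]
grip_force: 0.9
t: 24.95
tool_pos: [0.6327, 0.16, 0.1664]
tool_rot: [2.819, 1.387, 0.001]
contact_force: [-1.8, -0.3, -0.2]
grip_force: 0.9
t: 25.25
tool_pos: [0.6344, 0.1577, 0.1664]
tool_rot: [2.852, 1.316, 0.001]
contact_force: [-1.9, 0.5, 0.4]
grip_force: 0.9
t: 25.55
tool_pos: [0.6358, 0.1553, 0.1664]
tool_rot: [-2.884, -1.245, -0.0]
contact_force: [-2.5, 1.0, 0.3]
grip_force: 1.2
```

```bash
for i in 1 2 3 4; do python3 -m jog '[[[-0.0004,0.0014,0],[0,0,0.025]],[[-0.0008,0.0027,0],[0,0,0.05]],[[-0.0008,0.0027,0],[0,0,0.05]]]'|grep -E "pos|force"; done
```

```text
tool_pos: [0.6373, 0.1529, 0.1663]
contact_force: [-3.2, 0.8, -0.5]
grip_force: 1.2
tool_pos: [0.6386, 0.1503, 0.1664]
contact_force: [-2.1, 1.3, -0.1]
grip_force: 1.2
tool_pos: [0.6398, 0.1478, 0.1663]
contact_force: [-1.7, 0.8, 0.2]
grip_force: 1.2
tool_pos: [0.6408, 0.1452, 0.1663]
contact_force: [-2.3, 1.6, -0.9]
grip_force: 1.2
```

```bash
for i in 1 2; do python3 -m jog '[[[-0.0004,0.0014,0],[0,0,0.025]],[[-0.0008,0.0027,0],[0,0,0.05]],[[-0.0008,0.0027,0],[0,0,0.05]]]'|grep -E "pos|rot|force"; done
```

```text
tool_pos: [0.6417, 0.1425, 0.1664]
tool_rot: [3.017, 0.875, 0.001]
contact_force: [-1.1, 1.7, 0.5]
grip_force: 1.2
tool_pos: [0.6424, 0.14, 0.1664]
tool_rot: [-3.038, -0.8, -0.0]
contact_force: [-1.8, 3.5, -0.0]
grip_force: 1.8
```

```bash
for i in 1 2; do python3 -m jog '[[[-0.0004,0.0014,0],[0,0,0.025]],[[-0.0008,0.0027,0],[0,0,0.05]],[[-0.0008,0.0027,0],[0,0,0.05]]]'|grep -E "pos|rot|force"; done
```

```text
tool_pos: [0.6428, 0.1376, 0.1663]
tool_rot: [-3.056, -0.723, 0.0]
contact_force: [-2.4, 4.6, 0.4]
grip_force: 2.6
tool_pos: [0.6431, 0.1354, 0.1663]
tool_rot: [-3.072, -0.646, 0.0]
contact_force: [-3.2, 5.9, 1.4]
grip_force: 3.3
```

Here is the real nip. The force is now about 7 N, so one small step more.

```bash
python3 -m jog '[[[-0.0005,0.0018,0],[0,0,0.033]],[[-0.0005,0.0018,0],[0,0,0.033]],[[-0.0005,0.0018,0],[0,0,0.033]]]'|grep -E "t:|pos|force";  python3 -m jog '[[[0,0,0],[0,0,0]],[[0,0,0],[0,0,0]]]'|grep -E "contact"; python3 - <<'E'
from station import optics
import cv2
n=optics.get_image("side")["image"]; cv2.imwrite("pics/side6.png",n)
for f in("side0","side4","side5","side6"):
    x=cv2.imread(f"pics/{f}.png"); print(f,x.min(2)[290,300:330]); print(x.min(2)[216:240:3,322])
E
```

```text
t: 28.25
tool_pos: [0.6432, 0.1339, 0.1663]
tool_rot: [-3.082, -0.597, 0.001]
contact_force: [-2.8, 7.3, 0.9]
grip_force: 3.8
contact_force: [-3.4, 7.9, 0.4]
side0 [ 98  99  95  91  87  87 101 114 113 113 115 110 104 105 106 106 107 108
  90  53  35  40  42  41  42  42  40  39  38  40]
[127 122 247 102 104 105 105 128]
side4 [103 102  98  92  89  93 106 118 119 117 115 111 109 111 110  81  47  45
  49  44  39  41  43  43  42  43  41  38  44  52]
[129 129 134 255 255 255 147 110]
side5 [103 102  99  92  90  91 105 121 119 118 117 118 121 116 109 114 123 110
  75  43  37  42  44  44  44  43  40  39  44  48]
[131 126 255 156 118 122 122 120]
side6 [103 102  99  94  90  91 105 118 117 116 117 122 124 118 109 115 122 124
 106  62  38  42  44  43  42  42  41  40  44  47]
[131 128 171 121 124 124 123  97]
```

```bash
python3 -m jog '[[[0,-0.005,0],[0,0,0]],[[0,-0.010,0],[0,0,0]],[[0,-0.010,0],[0,0,0]],[[0,-0.010,-0.04],[0,0,0]],[[0,-0.010,-0.084],[0,0,0]]]'|grep -E "pos|contact"; python3 -m jog '[[[0,0,0],[0,0,-0.1]],[[-0.025,0.007,0],[0,0,-0.24]],[[-0.055,0.015,0],[0,0,-0.38]],[[-0.085,0.025,0],[0,0,-0.52]],[[-0.109,0.031,0],[0,0,-0.66]]]'|grep -E "pos|contact"; python3 -m jog '[[[0,0,0],[0,0,-0.14]],[[0,0,0],[0,0,-0.28]],[[0,0,0],[0,0,-0.42]],[[0,0,0],[0,0,-0.56]],[[0,0,0],[0,0,-0.7]]]' 0.3 20 |grep -E "pos|contact"; python3 -m jog '[[[0,0,0],[0,0,-0.03]],[[0,0,0],[0,0,-0.03]],[[0,0,0],[0,0,-0.03]]]' | grep -E "t:"; python3 - <<'E'
from h import *; import pickle
from station import ctrl, optics
o=ctrl.get_obs(); w=optics.get_image("wrist"); Rm=R.from_rotvec(o["tool_rot"]).as_matrix()
print(o["tool_pos"],o["opening"],np.arctan2(Rm[1,0],Rm[0,0]),'rim in tool',Rm.T@(np.array([.5505,.0735,.205])-o["tool_pos"]))
g=w["image"].min(2)
for v in (260,280,300): print(v,g[v,285:360])
E
```

```text
tool_pos: [0.6388, 0.1411, 0.2485]
contact_force: [1.5, -0.1, 1.2]
tool_pos: [0.5497, 0.0709, 0.2505]
contact_force: [-0.6, -1.3, 0.2]
tool_pos: [0.5508, 0.0717, 0.2506]
contact_force: [0.1, -0.5, 0.1]
t: 30.3
tool_rot: [1.989, 2.432, -0.0]
[0.55053654 0.07214033 0.25037098] 0.02567916340969027 1.7706064657632652 rim in tool [0.00135757 0.00022358 0.0453705 ]
260 [103  67  60  57  63  65  61  74 120 120 112 116 118 123  99 101 101 102
 105  97 101  99  99 106 107 113 108 127 155 165 170 165 169 167 171 172
 172 169 172 172 163 118  86  81  79  81  84  84  70  68  69  70  69  68
  72  72  73  74  73  78  84  83  85  89 104  99 109 106 109 108 110 137
 164 166 167]
280 [ 85  87  83  89 127 135 131 132 137 141 142 139 144 145 136 144 145 128
 136 137 140 138 134 136 139 141 136 139 207 210 212 212 215 212 213 209
 212 212 214 209 184  94  63  63  66  62  63  62  64  61  63  60  62  62
  67  64  58  65  66  62  68  66  67  77 100 109 106  48  50  94 129 156
 169 178 187]
300 [ 22  38  32  34  27  38  85 154 153 161 155 156 150 151 148 144 142 141
 142 143 146 147 144 143 138 139 138 148 202 207 208 205 207 208 212 210
 209 204 207 198 157 138 114 142 142 135 128 123 117 114 112 108 102 104
 109 107 108 109 109 115 112 112 109 107 103  48  32  32  27  28  31  33
  36  38  81]
```

Centred over the rim. Descend and push back.

```bash
python3 -m jog '[[[0.001,0,0.035],[0,0,0]],[[0.001,0,0.06],[0,0,0]],[[0.001,0,0.065],[0,0,0]],[[0.001,0.004,0.065],[0,0,0]],[[0.001,0.006,0.065],[0,0,0]]]'|grep -E "pos|contact"; for i in 1 2 3 4; do python3 -m jog '[[[0,0.0005,0],[0,0,0]],[[0,0.001,0],[0,0,0]],[[0,0.001,0],[0,0,0]]]' | grep -E "pos|force"; done
```

```text
tool_pos: [0.5574, 0.0746, 0.187]
contact_force: [0.0, -0.1, 1.5]
tool_pos: [0.5577, 0.0748, 0.1863]
contact_force: [1.0, -0.2, 0.6]
grip_force: 0.0
tool_pos: [0.558, 0.0749, 0.1853]
contact_force: [0.3, -0.4, -0.2]
grip_force: 0.3
tool_pos: [0.5586, 0.075, 0.1854]
contact_force: [-4.7, -1.6, 2.3]
grip_force: 2.1
tool_pos: [0.559, 0.0751, 0.1855]
contact_force: [-7.4, -1.9, 5.5]
grip_force: 3.7
```

Firm at about 7 N with no play. Now pull forward.

```bash
python3 -m jog '[[[0,-0.005,0],[0,0,0]],[[0,-0.010,0],[0,0,0]],[[0,-0.014,0],[0,0,0]],[[0,-0.015,0],[0,0,0]],[[0,-0.015,0],[0,0,0]]]'|grep -E "pos|contact"; for i in 1 2 3; do python3 -m jog '[[[0,-0.0005,0],[0,0,0]],[[0,-0.001,0],[0,0,0]],[[0,-0.001,0],[0,0,0]]]' | grep -E "pos|force"; done
```

```text
tool_pos: [0.5453, 0.0723, 0.1853]
contact_force: [0.5, -0.5, -0.8]
tool_pos: [0.5444, 0.0722, 0.1853]
contact_force: [1.4, -0.2, 1.1]
grip_force: 0.0
tool_pos: [0.5433, 0.072, 0.1853]
contact_force: [-0.1, 1.0, -0.0]
grip_force: 0.0
tool_pos: [0.5423, 0.0717, 0.1853]
contact_force: [-0.2, 0.6, 0.7]
grip_force: 0.0
```

```bash
for i in 1 2 3; do python3 -m jog '[[[0,-0.0005,0],[0,0,0]],[[0,-0.001,0],[0,0,0]],[[0,-0.001,0],[0,0,0]]]' | grep -E "pos|force"; done
```

```text
tool_pos: [0.5413, 0.0715, 0.1853]
contact_force: [-0.6, -0.8, -0.6]
grip_force: 0.0
tool_pos: [0.5406, 0.0713, 0.1853]
contact_force: [0.8, 0.2, -0.9]
grip_force: 0.8
tool_pos: [0.54, 0.0712, 0.1851]
contact_force: [5.9, 1.2, -4.1]
grip_force: 2.6
```

```bash
python3 -m jog '[[[0,-0.0002,0],[0,0,0]],[[0,-0.0002,0],[0,0,0]],[[0,-0.0002,0],[0,0,0]]]' | grep -E "contact"; python3 -m jog '[[[0,0.004,0],[0,0,0]],[[0,0.009,0],[0,0,0]],[[0,0.009,0],[0,0,0]],[[0,0.009,-0.03],[0,0,0]],[[0,0.009,-0.07],[0,0,0]]]'|grep -E "contact"; python3 -m jog '[[[0,0,-0.03],[0,0,0]],[[0,0,-0.05],[0,0,0]],[[0,0,-0.05],[0,0,0]],[[0,0,-0.05],[0,0,0]]]'; python3 - <<'E'
from station import optics
import cv2
n=optics.get_image("side")["image"]
print(n.min(2)[290,300:330],n.min(2)[216:240:3,322])
E
```

```text
contact_force: [6.3, 0.9, -3.9]
contact_force: [0.3, 0.5, 0.3]
t: 35.55
tool_pos: [0.5479, 0.0729, 0.3049]
tool_rot: [-1.986, -2.434, 0.001]
contact_force: [-1.4, -0.3, -0.4]
opening: 0.0257
grip_force: 0.0
[102 102  99  92  90  91 106 123 120 118 118 118 111 112 110 115 118 119
 105  60  36  42  44  43  42  44  42  41  42  42] [131 127 166 121 124 124 122  98]
```

```bash
python3 -c "
from station import job
print(job.finish_job())"
```

```text
the job is handed in; nothing more can be done
None
```

The job is handed in: I felt the play knock at both ends, nipped the clamp lever at about 8 N, and the rim then held firm at about 7 N back and 6 N forward; a first push with shut fingers peaked near 11 N at the lever without clamping it, and I don't have the judge's result.

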